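# Open the ratchet jar rack to the green mark

## Task

Make room for another jar in the rack: with shut fingers press the orange ratchet release on the sliding jaw and, keeping it down, push the jaw back along its bar, away from the jars, until its red pointer is over the green clip. Then let the release spring up and move clear. Only press and push: pick nothing up, and leave the jars and everything else standing where they are.

Things in the scene. Friction and masses are not known exactly. Their poses are not given: they have to be found in the camera images.
- rack: jar rack fixed to the worktop; origin on the worktop under the centre of its wooden foot (130 x 360 mm, top at 20 mm). +y runs along the bar, the way the jaw opens; -x is the front. The toothed bar (22 mm square, top 83 mm) lies 35 mm behind the centre line, its end posts reach 93 mm. Two jars stand between the fixed end plate (-y end) and the sliding jaw
- jaw (a joint): sliding jaw, m: 0 closed at the jars, grows as it goes back (rack +y), stop at 0.145; 2 N of friction, stays where left. The ratchet (6 mm teeth) blocks + unless the release is held down; - (closing) is always free. Black carriage, 43 mm wide, reaches along the bar from 18 mm at the -y side of press_bar to 62 mm at its +y side; a jaw plate, top 102 mm, stands forward at its -y end
- release (a joint): orange release rocker on the jaw, rad: at rest 0 to 0.15 (depending where on a tooth the pawl sits), grows as pressed, stop at 0.35; springs back when let go. The ratchet is free above about 0.16: the press bar is then 5.5 mm lower than at 0 (12 mm lower at the stop). Takes 1.5 N to start and about 5 N at the stop
- press_bar (a point): top middle of the rocker's orange press bar: round, 20 mm thick, 42 mm long across the rack, top 106 mm above the worktop at release 0; moves with jaw and rocker. 12 mm from it to rack +y stands the flat face of the jaw's black block, 43 mm wide, top at 130 mm: a fingertip that holds the bar down can push against this face
- pointer (a point): end of the red pointer at the foot of the jaw, 28 mm above the worktop, over the front edge of the rack; moves with the jaw; 100 mm to the rack's -x and 14 mm to the -y of press_bar
- mark (a point): centre of the top of the bright green clip on the front edge of the rack, 24 mm long along the bar, 20 mm wide; fixed during a run, axes parallel to the rack's
- jar_brown_mid (a point): spice jar with dark brown cap, 44 mm across, 96 tall, standing on the rack's foot next to the fixed end plate; point: its centre, half-way up
- jar_yellow_mid (a point): spice jar with yellow-brown cap, 42 mm across, 106 tall, standing on the rack's foot next to the sliding jaw; point: its centre, half-way up
- jar_green_mid (a point): spice jar with black and green cap, 40 mm across, 105 tall, waiting on the worktop behind the rack; bystander; point: its centre, half-way up
- tin_mid (a point): food tin, 76 mm across, 110 tall, behind the rack; bystander; point: its centre, half-way up
- salt_mid (a point): salt shaker, 44 mm across, 90 tall, behind the rack; bystander; point: its centre, half-way up
- garlic_mid (a point): garlic bulb, 53 mm, at the robot's right; bystander; point: its centre, half-way up
- teal_beaker_mid (a point): teal upturned beaker, 80 mm across, 118 tall, at the right; bystander; point: its centre, half-way up
- blue_mug_mid (a point): blue mug, 89 mm across with handle, 121 tall, at the right; bystander; point: its centre, half-way up

How it is judged:
By the outcome, as a careful person would: the job done as asked, in the order asked, and still so for the second after the job is handed in, with the robot touching nothing.
It also fails if it takes over 35 s, if anything falls off the work surface, if the arm or the gripper's body presses on something with over 40 N, if the wrist force passes 120 N, or if a joint passes its speed limit or range.

## Robot

A 6-joint arm with a two-finger parallel gripper is mounted at the origin on a cart in front of the work surface, level with it; the furniture and walls round the work are solid. World frame = base frame: x ahead of the robot, y to its left, z up, the work surface at z = 0. Lengths are in m, angles in degrees, forces in N, time in s.
With the tool pointing down it reaches from about 0.3 to 0.875 m from the base axis. Payload 6.4 kg.
Tool frame: the origin (TCP) lies on the centre line of the jaws, within the pads' length; the fingertips stand 14 mm ahead of it and the grasp point (between the pads) lies 5 mm behind it (robot.finger_overhang is the distance from the TCP to the fingertips, in m); z points along the fingers, y is the line along which they close (so a half turn about z gives the same grasp; the last joint's range is limited). The gripper opens to 85 mm and grips with 20 to 120 N. Pads are 22 mm wide; open, the fingers measure 114 mm over their backs; the gripper's body (76 mm by 85 mm) begins 54 mm behind the grasp point. The pads swing forward as they close: fully open they stand 13 mm farther back than shut.
Start: joints at [-80.346, 10.359, 92.074, -0, 77.567, -11.82], TCP at [0.211, -0.535, 0.216] pointing down, gripper open.
Joint ranges: [-171.53, 171.53], [-51.25, 118.39], [17.06, 147.69], [-65.23, 245.23], [0, 150.52], [-178.68, 178.68]. Speed limits (degrees/s): [147.25, 147.25, 172.46, 180, 180, 180].

## Interface

Orientations are given as a 3x3 rotation matrix whose columns are the frame's x, y, z axes.
In Python, from rig import robot gives the robot as it stands. The module is installed in compiled form; this text tells all that it offers.
- The arm moves only by the tool arm_command, never from a script. Its argument "rows" is one flat list of numbers, 5 for each row, row after row: the shift along the tool's x, y, z in mm, then the turn about the tool's z in rad, then the finger opening in mm, from 0 to 85.4. In form: [x, y, z, turn, grip, x, y, z, turn, grip, ...]. A call has 1 to 12 rows; each row is the pose to reach, as a shift and turn from the pose commanded when the call began, along the tool's axes at that moment; what a row does not reach only later rows make up. A row lasts 1/10 s, in which the tool goes at most 50 mm and 8.59 degrees, less where a joint would pass 70% of its speed; a pose out of reach is approached as far as the arm can. A call with a gripper value outside its range is refused whole. The fingers move at their own pace and stop on an object; "newtons" is the grip in N (left out, the last holds). Time passes only in rows, so rows that repeat a pose let the fingers close. It gives the time, the measured TCP pose, the force, the opening and the grip force at its end, in the units of the state.
- robot.read_state(): the state, without advancing time (a new reading comes with each control period).
- robot.snapshot(name): name is "scene" or "side" or "wrist"; returns the picture (420x560x3 uint8, red, green, blue); there is no depth.
- robot.get_calibration(name): a dict with "camera_matrix" (3x3 intrinsics, pixels), "k1" (the pictures are not rectified: a ray, as slopes to the right and down, at radius r is drawn at 1 + k1 r^2 times it, then the intrinsics apply), "origin" and "orientation" of the camera in the world. Camera axes: x right, y down, z forward; pixel columns grow to the right and rows downward; lengths in m; the calibration is good to about 2 mm. A picture is of the moment at which its call begins: read the wrist's pose just before it. get_calibration takes no time and is no camera call; for the wrist camera it gives the pose at the moment of the call.
- robot.hand_in(): hands the job in; it is judged then, once.
The state is a dict: "clock": time; "joint_pos": joint angles; "dq": joint speeds; "joint_efforts": joint torques, N m; "tool_pos": TCP position; "eef_rot": TCP orientation; "contact_force": force on the tool from outside, world axes, zero at the start; "moment": the same for the moment, N m; "opening": finger opening in m; "finger_force": force on a finger pad.
Only numpy, scipy, OpenCV 4.12 (cv2) and the standard library are available. Lean on these libraries where they do the work, as an engineer would, in place of code of your own. Each camera call takes 0.05 s, during which the arm holds its last target. There are 200 camera calls.

## Working session

There is one attempt and no reset: what is moved stays moved. The work goes in short steps, Python scripts to look and compute and a tool call to move; the robot and the scene stay as the last step left them, time stands still between calls to the robot, and variables do not carry over. Pictures are saved under pics/ and viewed, at most 10 in all, crops included, and the job is handed in when it is done.

Besides the shell and the picture viewer there is one more tool, called after "Call:" as a command line: name --argument value ..., lists and objects as JSON in quotes. arm_command: Moves the arm, as the interface text tells. Its arguments: {"type":"object","properties":{"rows":{"type":"array","items":{"type":"number"}},"newtons":{"type":"number"}},"required":["rows"]}

```bash
mkdir -p pics
cat > h.py <<'E'
import numpy as np, cv2
from rig import robot
def snap(n,f):
    im=robot.snapshot(n); cv2.imwrite('pics/'+f,im[:,:,::-1]); return im
def ray(n,u,v,c=None):
    c=c or robot.get_calibration(n); K=np.array(c['camera_matrix'])
    d=np.array([(u-K[0,2])/K[0,0],(v-K[1,2])/K[1,1]]); s=d.copy()
    for _ in range(20): s=d/(1+c['k1']*(s@s))
    return np.array(c['origin']),np.array(c['orientation'])@np.array([s[0],s[1],1])
def onz(n,u,v,z,c=None):
    o,d=ray(n,u,v,c); return o+d*(z-o[2])/d[2]
def two(a,b):
    (o,d),(p,e)=a,b; t=np.linalg.lstsq(np.c_[d,-e],p-o,rcond=None)[0]
    x,y=o+d*t[0],p+e*t[1]; return (x+y)/2,np.linalg.norm(x-y)
E
python3 - <<'E'
from h import *
a=snap('scene','s0.png');b=snap('side','d0.png')
cv2.imwrite('pics/both.png',cv2.resize(np.vstack([a,b])[:,:,::-1],None,fx=.7,fy=.7))
s=robot.read_state();print(s['clock'],s['tool_pos'],s['eef_rot'])
for n in('scene','side','wrist'):
    c=robot.get_calibration(n);print(n,c['origin'],c['orientation'])
E
```

```text
0.1 [ 0.21040084 -0.53455569  0.21567269] [[ 9.30588951e-01  3.66065727e-01 -2.94975475e-04]
 [ 3.66065719e-01 -9.30587653e-01  1.58419419e-03]
 [ 3.05418662e-04 -1.58221402e-03 -9.99998702e-01]]
scene [ 0.80014351 -0.73646477  0.66197263] [[ 0.9265816   0.2592672  -0.27244642]
 [ 0.37606106 -0.62914452  0.68026116]
 [ 0.00496123 -0.73277397 -0.68045404]]
side [ 0.46566457 -0.91373621  0.75699753] [[ 0.99445382 -0.07981773  0.06848895]
 [-0.10427882 -0.66348639  0.74088578]
 [-0.01369434 -0.74391864 -0.66812987]]
wrist [ 0.27700025 -0.50824453  0.37309169] [[ 3.66529739e-01 -8.92907791e-01 -2.61479689e-01]
 [-9.30406159e-01 -3.51930548e-01 -1.02417127e-01]
 [-5.73639404e-04  2.80821237e-01 -9.59759920e-01]]
```

View pics/s0.png

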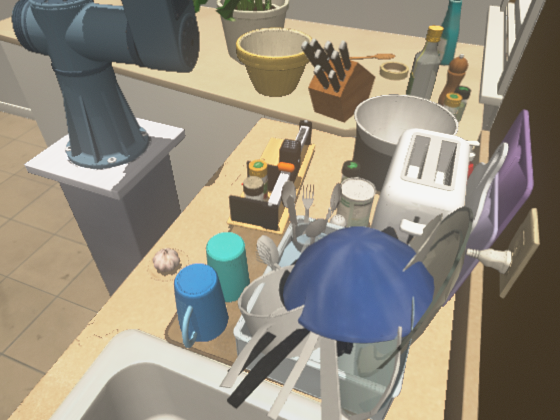

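View pics/d0.png

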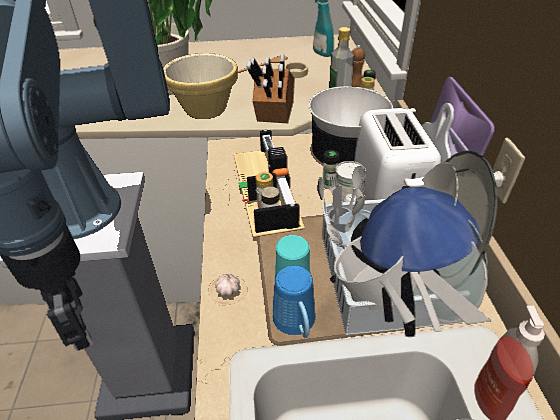

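The rack shows at about (275,185) in scene and (268,190) in side, with the orange bar near (286,169) and (282,173). The green clip is near (243,185) in side. Next I measure by colour.

Run:
```python
from h import *
a=cv2.imread('pics/s0.png');b=cv2.imread('pics/d0.png')
A=cv2.resize(a[110:240,220:330],None,fx=4.5,fy=4.5,interpolation=cv2.INTER_CUBIC);B=cv2.resize(b[125:240,225:310],None,fx=4.5,fy=4.5,interpolation=cv2.INTER_CUBIC)
H=600;A=A[:H];B=B[:H]
o=np.zeros((H,A.shape[1]+B.shape[1],3),np.uint8);o[:A.shape[0],:A.shape[1]]=A;o[:B.shape[0],A.shape[1]:]=B
print(o.shape);cv2.imwrite('pics/crop.png',o[:, :800] if o.shape[1]<=800 else cv2.resize(o,(800,540)))
def blobs(im,box,lo,hi):
    x0,y0,x1,y1=box;h=cv2.cvtColor(im[y0:y1,x0:x1],cv2.COLOR_BGR2HSV)
    n,l,s,c=cv2.connectedComponentsWithStats(cv2.inRange(h,lo,hi))
    return [(s[i].tolist(),(c[i]+[x0,y0]).round(1).tolist()) for i in range(1,n) if s[i,4]>3]
for nm,im,bx in(('scene',a,(220,110,330,240)),('side',b,(225,125,310,240))):
    print(nm,'orange',blobs(im,bx,(4,200,180),(13,255,255)),'green',blobs(im,bx,(50,150,80),(75,255,255)),'red',blobs(im,bx,(0,180,100),(3,255,255)),blobs(im,bx,(175,150,80),(180,255,255)))
```

```text
(600, 877, 3)
scene orange [] green [] red [] []
side orange [] green [([14, 57, 8, 6, 29], [242.2, 184.4])] red [] [([18, 74, 5, 2, 6], [245.0, 199.5])]
```

View pics/crop.png

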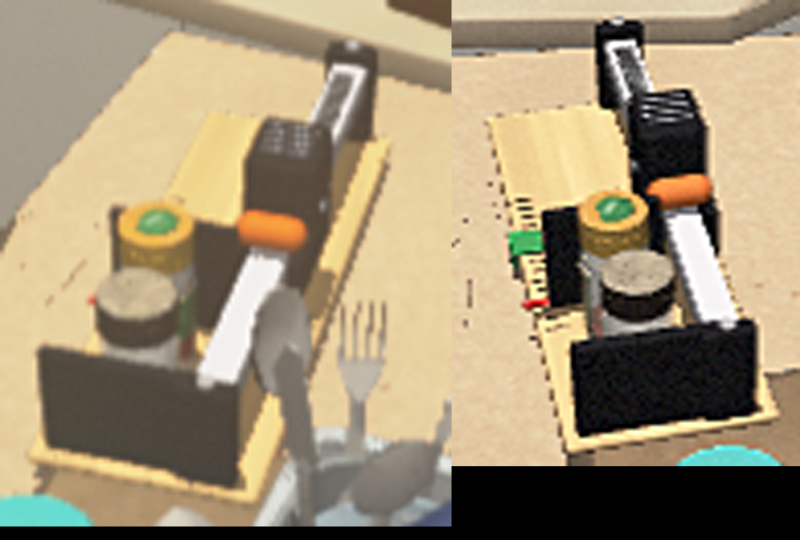

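The crops show the orange bar in both views, the red pointer and green clip in side only, and the yellow jar against the jaw plate.

Run:
```python
from h import *
S=lambda x,y:(220+x/4.105,110+y/4.05)
D=lambda x,y:(225+(x-451.5)/4.105,125+y/4.05)
P,r=two(ray('scene',*S(272,230)),ray('side',*D(679,190)));print('bar',P,r)
# bar at z=.096: ends
for n,f,l,rr in(('scene',S,(240,226),(305,234)),('side',D,(648,193),(711,187))):
    print(n,onz(n,*f(*l),.096),onz(n,*f(*rr),.096))
pt=onz('side',*D(526,304),.028);mk=onz('side',*D(525,240),.03)
print('pointer',pt,'mark',mk, 'mark-centroid',onz('side',242.2,184.4,.028))
# foot corners z=.02 side
for q in((487,119),(566,450),(778,412)): print('foot',onz('side',*D(*q),.02))
for q in((30,458),(250,502),(390,143),(172,113)): print('footS',onz('scene',*S(*q),.02))
```

```text
bar [ 0.54238286 -0.02327899  0.09525147] 0.0016190769521905086
scene [ 0.52445833 -0.02624813  0.096     ] [ 0.56067748 -0.01941131  0.096     ]
side [ 0.52286187 -0.02641375  0.096     ] [ 0.56240769 -0.02492989  0.096     ]
pointer [ 0.44136323 -0.04453953  0.028     ] mark [0.44313102 0.01975302 0.03      ] mark-centroid [0.44113607 0.02193478 0.028     ]
foot [0.42020679 0.18144411 0.02      ]
foot [ 0.45965834 -0.17236376  0.02      ]
foot [ 0.58757272 -0.15479227  0.02      ]
footS [ 0.46079128 -0.17175624  0.02      ]
footS [ 0.58332454 -0.15757778  0.02      ]
footS [0.54615929 0.1958859  0.02      ]
footS [0.39518708 0.17373192 0.02      ]
```

Call:
arm_command --rows '[488,-325,0,-1.305,0,488,-325,0,-1.305,0,488,-325,0,-1.305,0,488,-325,0,-1.305,0,488,-325,0,-1.305,0,488,-325,0,-1.305,0,488,-325,0,-1.305,0,488,-325,0,-1.305,0,488,-325,0,-1.305,0,488,-325,0,-1.305,0,488,-325,0,-1.305,0,488,-325,0,-1.305,0]'

```text
clock: 1.3
tool_pos: [0.5466, -0.0511, 0.2162]
eef_rot: [[-0.11, 0.994, -0.0], [0.994, 0.11, 0.001], [0.001, -0.0, -1.0]]
contact_force: [-0.1, 0.2, -0.0]
opening: -0.0001
finger_force: 0.0
```

Call:
arm_command --rows '[0,0,0,0,0,0,0,0,0,0,0,0,0,0,0]'

```text
clock: 1.6
tool_pos: [0.545, -0.0546, 0.2161]
eef_rot: [[-0.108, 0.994, -0.001], [0.994, 0.108, -0.0], [0.0, -0.001, -1.0]]
contact_force: [0.5, -0.5, -0.5]
opening: -0.0004
finger_force: 0.0
```

Run:
```python
from h import *
s=robot.read_state();snap('wrist','w0.png')
print(s['clock'],s['tool_pos'],s['eef_rot'],s['contact_force'],s['opening'],robot.get_calibration('wrist')['origin'])
```

```text
1.6 [ 0.54504123 -0.05459734  0.21608603] [[-1.08244488e-01  9.94123787e-01 -1.01362075e-03]
 [ 9.94124303e-01  1.08244445e-01 -9.77070742e-05]
 [ 1.25858884e-05 -1.01824127e-03 -9.99999482e-01]] [ 0.47793264 -0.49293689 -0.46342695] -0.00035408091255361 [0.5376219  0.01645418 0.37363476]
```

View pics/w0.png

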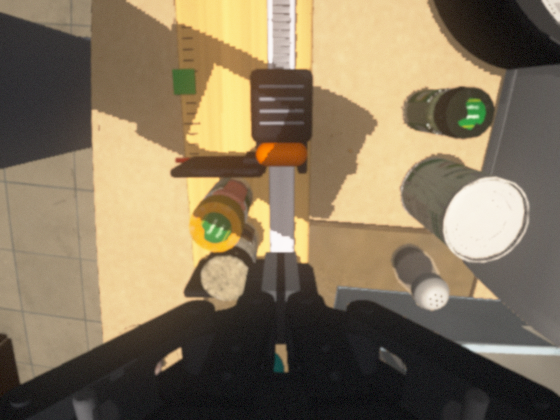

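The wrist view shows the orange bar centred near (282,154), the pointer end near (178,160), and the green clip near (184,82).

```bash
cat > m.py <<'E'
from h import *
def measure(f):
    s=robot.read_state();c=robot.get_calibration('wrist');im=snap('wrist',f)
    h=cv2.cvtColor(im,cv2.COLOR_RGB2HSV);R=np.array(s['eef_rot']);t=np.array(s['tool_pos'])
    for nm,lo,hi,z in(('bar',(6,200,120),(14,255,255),.098),('clip',(55,120,60),(75,255,255),.028),('red',(0,150,70),(3,255,255),.028),('red2',(172,150,70),(180,255,255),.028)):
        n,l,st,ce=cv2.connectedComponentsWithStats(cv2.inRange(h,lo,hi))
        for i in range(1,n):
            if st[i,4]>(8 if 'red' in nm else 60) and st[i,0]<330 and st[i,1]<280:
                x,y,w,hh,a=st[i]
                g=lambda u,v:(R.T@(onz('wrist',u,v,z,c)-t)*1000).round(1)
                print(nm,st[i],'tool-frame mm centre',g(x+w/2-.5,y+hh/2-.5),'L',g(x-.5,y+hh/2-.5),'R',g(x+w-.5,y+hh/2-.5),'top',g(x+w/2-.5,y-.5),'bot',g(x+w/2-.5,y+hh-.5))
    print(s['clock'],t,s['contact_force'])
E
python3 -c "
from m import *
measure('w1.png')"
```

```text
bar [255 142  51  23 854] tool-frame mm centre [ 3.560e+01 -1.000e-01  1.182e+02] L [ 35.7 -20.3 118.3] R [ 35.7  20.1 118.2] top [ 4.470e+01 -1.000e-01  1.182e+02] bot [ 2.650e+01 -1.000e-01  1.182e+02]
1.65 [ 0.5450425  -0.05493402  0.21624299] [-0.53708728  0.43720755 -0.9379501 ]
```

Run:
```python
from h import *
im=cv2.imread('pics/w1.png');h=cv2.cvtColor(im,cv2.COLOR_BGR2HSV)
print(h[82,176:194:4].tolist(),h[156:164,178].tolist(),h[160,172:190:2].tolist())
s=robot.read_state();R=np.array(s['eef_rot']);t=np.array(s['tool_pos'])
m=cv2.inRange(h,(45,120,50),(85,255,255));m[:,230:]=0
y,x=np.nonzero(m);print(x.min(),x.max(),y.min(),y.max(),len(x))
m2=cv2.bitwise_or(cv2.inRange(h,(0,150,60),(6,255,255)),cv2.inRange(h,(170,130,60),(180,255,255)))[145:175,165:200]
y2,x2=np.nonzero(m2);y2+=145;x2+=165;print(list(zip(x2.tolist(),y2.tolist()))[:60])
for n,u,v in(('clip',(x.min()+x.max())/2,(y.min()+y.max())/2),('red',x2.min(),y2.mean())):
    print(n,(R.T@(onz('wrist',u,v,.028)-t)*1000).round(1))
```

```text
[[49, 133, 102], [47, 128, 106], [46, 132, 104], [46, 139, 103], [44, 126, 107]] [[17, 102, 233], [13, 121, 206], [10, 154, 166], [7, 179, 155], [7, 186, 155], [8, 162, 165], [12, 127, 191], [14, 114, 208]] [[21, 91, 242], [16, 103, 230], [9, 162, 167], [7, 186, 155], [7, 185, 156], [6, 177, 151], [8, 182, 133], [9, 147, 116], [13, 145, 93]]
173 227 70 241 515
[(181, 159), (183, 159), (184, 159), (179, 160), (181, 160), (182, 160)]
clip [ 24.2 -80.1 188.4]
red [  20.3 -101.7  188.4]
```

Run:
```python
from h import *
im=cv2.imread('pics/w1.png');h=cv2.cvtColor(im,cv2.COLOR_BGR2HSV)
s=robot.read_state();R=np.array(s['eef_rot']);t=np.array(s['tool_pos'])
m=cv2.inRange(h,(38,110,50),(85,255,255))[60:105,165:205]
y,x=np.nonzero(m);y+=60;x+=165;b=(x.min(),x.max(),y.min(),y.max());print(b,len(x))
f=lambda u,v,z=.028:(R.T@(onz('wrist',u,v,z)-t)*1000).round(1)
print('clip',f((b[0]+b[1])/2,(b[2]+b[3])/2),f(184,b[2]),f(184,b[3]),'red',f(176,159.7),'clip at .024',f((b[0]+b[1])/2,(b[2]+b[3])/2,.024))
```

```text
(np.int64(173), np.int64(194), np.int64(69), np.int64(93)) 493
clip [ 95.6 -92.1 188.4] [106.5 -90.9 188.4] [ 84.5 -92.3 188.4] red [  20.1 -104.8  188.4] clip at .024 [ 95.8 -93.1 192.4]
```

Wrist view: bar 35 mm ahead of the tool on the tool's x and centred in y. The pointer must travel about 74 mm. I go above the bar, then press.

Call:
arm_command --rows '[34,0,0,0,0,34,0,20,0,0,34,0,50,0,0,34,0,75,0,0,34,0,88,0,0,34,0,88,0,0,34,0,92,0,0,34,0,95,0,0,34,0,98,0,0,34,0,101,0,0,34,0,103,0,0,34,0,103,0,0]'

```text
clock: 2.9
tool_pos: [0.5418, -0.0201, 0.1132]
eef_rot: [[-0.109, 0.994, -0.0], [0.994, 0.109, 0.0], [0.0, -0.0, -1.0]]
contact_force: [-0.9, -0.9, 0.1]
opening: -0.0
finger_force: 0.0
```

Call:
arm_command --rows '[0,0,2,0,0,0,0,3,0,0,0,0,3,0,0]'

```text
clock: 3.2
tool_pos: [0.5418, -0.0202, 0.1103]
eef_rot: [[-0.109, 0.994, -0.0], [0.994, 0.109, 0.0], [0.0, -0.0, -1.0]]
contact_force: [0.1, 0.0, -0.4]
opening: -0.0002
finger_force: 0.0
```

Run:
```python
from h import *
s=robot.read_state();print(s['contact_force'],s['tool_pos'],robot.finger_overhang)
a=snap('wrist','w2.png');b=snap('side','d2.png')
o=np.hstack([cv2.resize(a,(533,400)),cv2.resize(b[120:220,230:300],(267,400))])
cv2.imwrite('pics/c2.png',o[:,:,::-1])
```

```text
[ 0.14837865  0.01563855 -0.44159782] [ 0.54184621 -0.02015566  0.11031104] 0.014
```

View pics/c2.png

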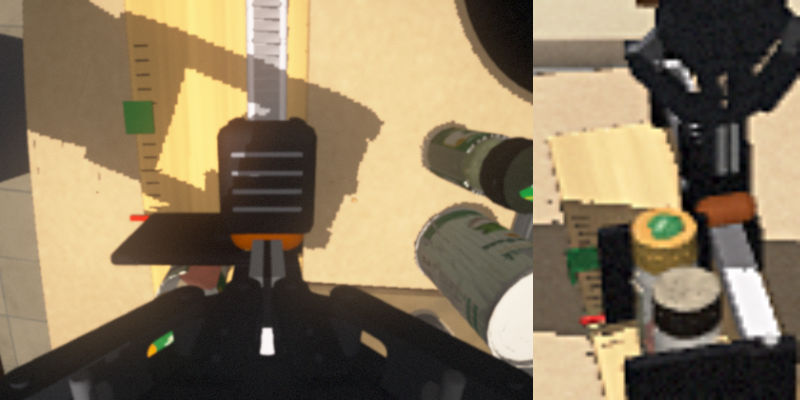

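Call:
arm_command --rows '[0,0,1,0,0,0,0,2,0,0,0,0,2,0,0]'

```text
clock: 3.6
tool_pos: [0.5418, -0.0202, 0.1083]
eef_rot: [[-0.109, 0.994, -0.0], [0.994, 0.109, 0.0], [0.0, -0.0, -1.0]]
contact_force: [-1.0, 0.1, -0.2]
opening: -0.0001
finger_force: 0.0
```

Run:
```python
from h import *
s=robot.read_state();print(s['contact_force'],s['tool_pos'],s['moment'])
R=np.array(s['eef_rot']);t=np.array(s['tool_pos'])
im=robot.snapshot('wrist');cv2.imwrite('pics/w3.png',im[:,:,::-1]);h=cv2.cvtColor(im,cv2.COLOR_RGB2HSV)
f=lambda u,v,z=.028:(R.T@(onz('wrist',u,v,z)-t)*1000).round(1)
m=cv2.inRange(h,(38,110,50),(85,255,255))[90:160,110:180];y,x=np.nonzero(m);y+=90;x+=110
print(x.min(),x.max(),y.min(),y.max(),f((x.min()+x.max())/2,(y.min()+y.max())/2))
m=(cv2.inRange(h,(0,170,60),(9,255,255))|cv2.inRange(h,(172,150,60),(180,255,255)))[205:250,110:165];y,x=np.nonzero(m);y+=205;x+=110
print(x.min(),x.max(),y.min(),y.max(),f(x.min(),y.mean()))
cv2.imwrite('pics/c3.png',cv2.resize(im[200:320,200:360],(800,600),interpolation=cv2.INTER_CUBIC)[:,:,::-1])
```

```text
[-0.97184996  0.0759916  -0.2257064 ] [ 0.54182944 -0.02018115  0.10831494] [-0.00049239  0.02169128 -0.00884428]
128 160 106 140 [ 61.4 -92.1  80.3]
136 155 227 233 [ -15.2 -106.2   80.3]
```

View pics/c3.png

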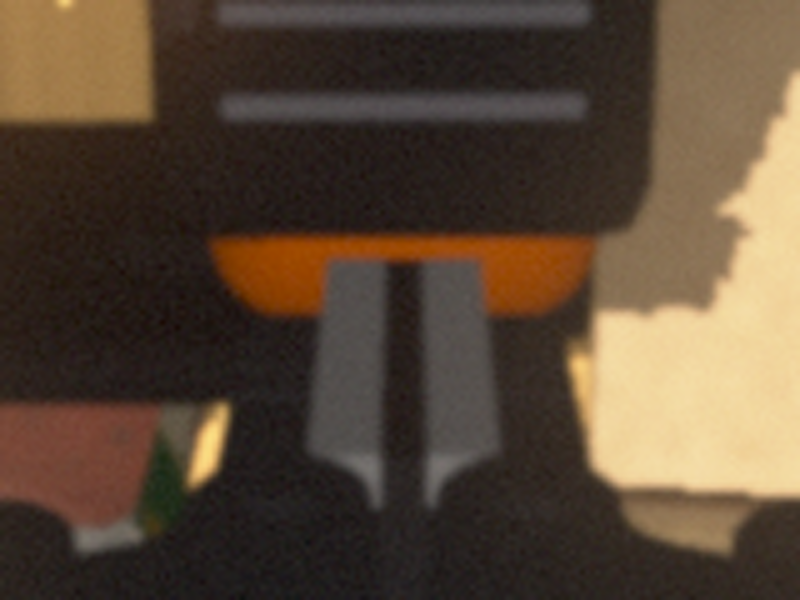

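Call:
arm_command --rows '[0,0,1,0,0,0,0,2,0,0,0,0,2,0,0]'

```text
clock: 3.95
tool_pos: [0.5418, -0.0202, 0.1063]
eef_rot: [[-0.109, 0.994, -0.0], [0.994, 0.109, 0.0], [0.0, -0.0, -1.0]]
contact_force: [-0.2, -0.2, -0.7]
opening: -0.0002
finger_force: 0.0
```

Run:
```python
from h import *
F=[];
for i in range(4):
    im=robot.snapshot('wrist');s=robot.read_state();F.append(s['contact_force'])
print(np.mean(F,0),s['tool_pos'],s['moment'],s['joint_efforts'])
cv2.imwrite('pics/w4.png',im[:,:,::-1])
R=np.array(s['eef_rot']);t=np.array(s['tool_pos']);c=robot.get_calibration('wrist');o=np.array(c['origin'])
f=lambda u,v,z:(R.T@(onz('wrist',u,v,z)-t)*1000).round(1)
h=cv2.cvtColor(im,cv2.COLOR_RGB2HSV);m=cv2.inRange(h,(5,190,90),(15,255,255))[230:290,220:340];y,x=np.nonzero(m);y+=230;x+=220
b=x.min(),x.max(),y.min(),y.max();print(b)
for z in(.08,.085,.09,.095): print(z,'bar ends',f(b[0]-.5,b[2],z),f(b[1]+.5,b[2],z),'low',f(280,b[3],z),'w',f(b[1]+.5,b[2],z)[1]-f(b[0]-.5,b[2],z)[1])
print('tip edge (w3 px 280,252)',f(280,252,t[2]-.014),f(265,252,t[2]-.014),f(297,252,t[2]-.014))
```

```text
[ 0.44240852 -0.20930577 -0.13592002] [ 0.54197615 -0.02019144  0.10650208] [-0.02133423 -0.00494644 -0.00209836] [-4.11510416e-05 -4.30856109e+01 -3.10036397e+01 -3.19338396e-04
  1.91742016e-03  1.17271952e-05]
(np.int64(242), np.int64(317), np.int64(249), np.int64(262))
0.08 bar ends [ -7.2 -22.   26.5] [-7.2 21.5 26.5] low [-15.3   0.   26.5] w 43.5
0.085 bar ends [ -5.  -21.4  21.5] [-5.  20.9 21.5] low [-12.9   0.   21.5] w 42.3
0.09 bar ends [ -2.9 -20.8  16.5] [-2.9 20.4 16.5] low [-10.6   0.   16.5] w 41.2
0.095 bar ends [ -0.7 -20.2  11.5] [-0.7 19.8 11.5] low [-8.2  0.1 11.5] w 40.0
tip edge (w3 px 280,252) [-3.5  0.  14. ] [-3.5 -8.  14. ] [-3.5  9.1 14. ]
```

Call:
arm_command --rows '[0,0,1,0,0,0,0,2,0,0,0,0,3,0,0,0,0,3,0,0]'

```text
clock: 4.55
tool_pos: [0.5418, -0.0202, 0.1033]
eef_rot: [[-0.109, 0.994, -0.0], [0.994, 0.109, 0.0], [0.0, -0.0, -1.0]]
contact_force: [-0.3, 1.1, -0.1]
opening: -0.0
finger_force: 0.0
```

Run:
```python
from h import *
im=robot.snapshot('wrist');b=robot.snapshot('side');a=robot.snapshot('scene');s=robot.read_state()
print(s['contact_force'],s['tool_pos'],s['joint_efforts'])
z=lambda i,y0,y1,x0,x1,w:cv2.resize(i[y0:y1,x0:x1],(w,600),interpolation=cv2.INTER_CUBIC)
cv2.imwrite('pics/c5.png',np.hstack([z(a,130,190,260,300,400),z(b,140,200,260,300,400)])[:,:,::-1])
h=cv2.cvtColor(im,cv2.COLOR_RGB2HSV);m=cv2.inRange(h,(5,190,90),(15,255,255))[230:290,220:340];y,x=np.nonzero(m);print(x.min()+220,x.max()+220,y.min()+230,y.max()+230)
```

```text
[ 0.45855001 -0.55808426  0.08304818] [ 0.54196938 -0.02019404  0.10348856] [ 1.36333707e-03 -4.31506383e+01 -3.08530247e+01 -2.39008959e-04
  2.53998907e-03  3.34172557e-05]
242 318 252 264
```

View pics/c5.png

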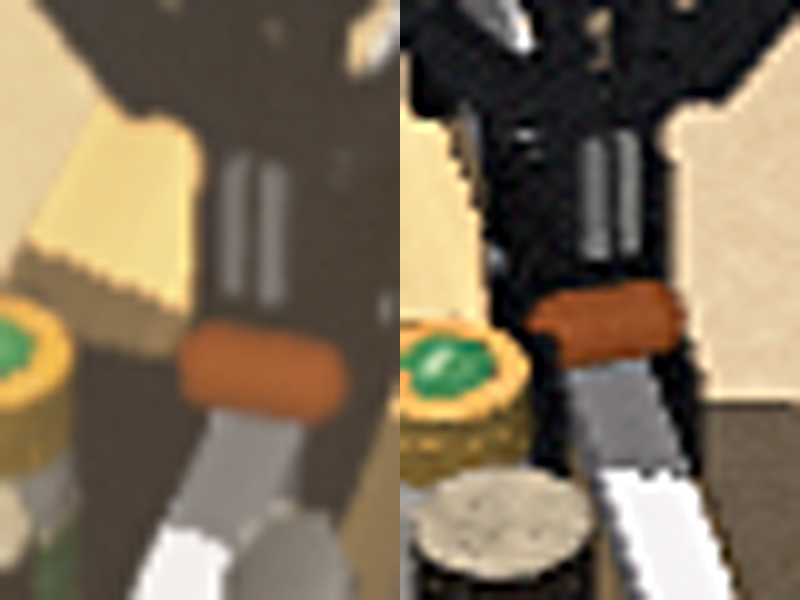

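Run:
```python
from h import *
s=robot.read_state();R=np.array(s['eef_rot']);t=np.array(s['tool_pos'])
for n,a,b in(('tip',(285.0,160.3),(281.0,165.8)),('bar',(286.4,167.0),(280.6,172.2))):
    P,e=two(ray('scene',*a),ray('side',*b));print(n,P,e,(R.T@(P-t)*1000).round(1))
```

```text
tip [ 0.54323939 -0.0350131   0.12213661] 0.000619734113845542 [-14.9  -0.4 -18.6]
bar [ 0.54278575 -0.02348102  0.0946815 ] 0.0019883663614033314 [-3.4  0.5  8.8]
```

The fingertips end near z 0.122, still above the unpressed bar, so the real tip stands about 33 mm short of the nominal one. I keep descending carefully, watching the force.

Call:
arm_command --rows '[0,0,3,0,0,0,0,6,0,0,0,0,9,0,0,0,0,12,0,0,0,0,12,0,0,0,0,12,0,0]'

```text
clock: 5.3
tool_pos: [0.5419, -0.0202, 0.0913]
eef_rot: [[-0.109, 0.994, -0.0], [0.994, 0.109, 0.0], [0.0, -0.0, -1.0]]
contact_force: [-0.3, -0.3, -0.2]
opening: 0.0003
finger_force: 0.0
```

Call:
arm_command --rows '[0,0,2,0,0,0,0,4,0,0,0,0,4,0,0,0,0,4,0,0]'

```text
clock: 5.7
tool_pos: [0.5422, -0.0203, 0.0877]
eef_rot: [[-0.109, 0.994, 0.0], [0.994, 0.109, -0.0], [-0.0, 0.0, -1.0]]
contact_force: [1.2, -1.2, 0.6]
opening: 0.0001
finger_force: 0.5
```

```bash
cat > q.py <<'E'
from h import *
import sys
F=[]
for i in range(2):
    im=robot.snapshot('wrist');s=robot.read_state();F.append(s['contact_force'])
cv2.imwrite('pics/%s.png'%sys.argv[1],im[:,:,::-1])
print(s['clock'],np.mean(F,0).round(2),np.round(s['tool_pos'],4),np.round(s['joint_efforts'],1))
a=robot.snapshot('scene');b=robot.snapshot('side')
for n,i,(x0,y0,x1,y1) in(('scene',a,(265,110,312,200)),('side',b,(262,130,305,205))):
    h=cv2.cvtColor(i,cv2.COLOR_RGB2HSV)[y0:y1,x0:x1];k,l,st,c=cv2.connectedComponentsWithStats(cv2.inRange(h,(4,130,100),(14,255,255)))
    j=1+np.argmax(st[1:,4]) if k>1 else 0;print(n,st[j]+[x0,y0,0,0,0],(c[j]+[x0,y0]).round(1))
z=lambda i,y0,y1,x0,x1,w:cv2.resize(i[y0:y1,x0:x1],(w,600),interpolation=cv2.INTER_CUBIC)
cv2.imwrite('pics/%s_c.png'%sys.argv[1],np.hstack([z(a,120,190,260,300,343),z(b,130,200,260,300,343)])[:,:,::-1])
E
python3 q.py w6
```

```text
5.8 [0.77 0.04 1.26] [ 0.5421 -0.0203  0.0877] [  0.2 -43.  -29.5   0.1   0.1   0. ]
scene [278 162  17  10 109] [285.8 167.3]
side [273 169  15   8  77] [280.6 172.3]
```

Contact has just begun at TCP z ≈ 0.088. Now I press about 9 mm more.

Call:
arm_command --rows '[0,0,2,0,0,0,0,4,0,0,0,0,6,0,0,0,0,8,0,0,0,0,8,0,0,0,0,8,0,0]'

```text
clock: 6.5
tool_pos: [0.5422, -0.0203, 0.0796]
eef_rot: [[-0.109, 0.994, 0.0], [0.994, 0.109, -0.0], [-0.0, 0.0, -1.0]]
contact_force: [0.3, -2.5, 4.5]
opening: -0.0001
finger_force: 2.1
```

```bash
python3 q.py w7
```

```text
6.6 [ 0.27 -2.44  4.47] [ 0.5422 -0.0203  0.0797] [  1.1 -41.5 -27.6   0.5   0.3  -0. ]
scene [278 165  17   9  93] [286.1 169.3]
side [274 171  14   7  60] [280.8 174.1]
```

View pics/w7_c.png

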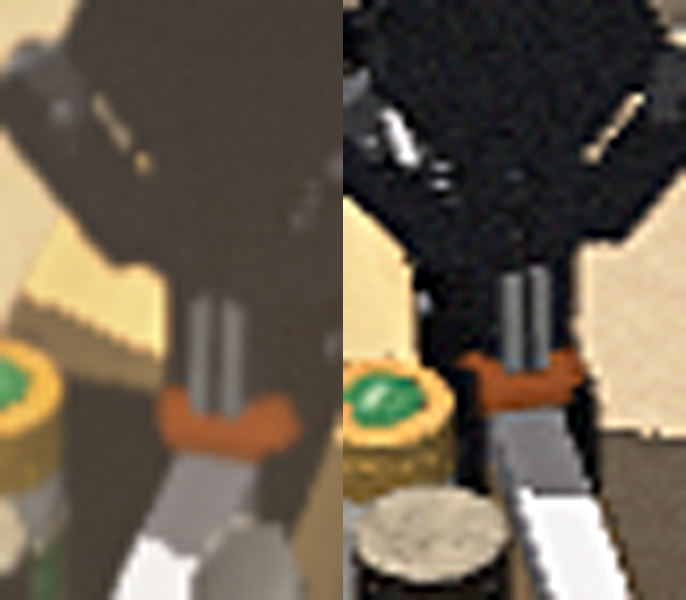

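The tip holds the bar down by about 9 mm at 4.5 N. Now I push along +tool x.

Call:
arm_command --rows '[2,0,0,0,0,4,0,0,0,0,7,0,0,0,0,10,0,0,0,0,14,0,0,0,0,18,0,0,0,0,20,0,0,0,0,20,0,0,0,0]'

```text
clock: 7.5
tool_pos: [0.5397, 0.0004, 0.0795]
eef_rot: [[-0.109, 0.994, 0.0], [0.994, 0.109, 0.001], [0.001, 0.0, -1.0]]
contact_force: [1.1, 1.0, 4.9]
opening: -0.0001
finger_force: 2.1
```

```bash
cat > p.py <<'E'
from h import *
import sys
s=robot.read_state();R=np.array(s['eef_rot']);t=np.array(s['tool_pos']);c=robot.get_calibration('wrist')
im=robot.snapshot('wrist');cv2.imwrite('pics/%s.png'%sys.argv[1],im[:,:,::-1]);h=cv2.cvtColor(im,cv2.COLOR_RGB2HSV)
print(s['clock'],s['contact_force'],t)
for n,m in(('clip',cv2.inRange(h,(38,110,50),(85,255,255))),('red',cv2.inRange(h,(0,165,60),(8,255,255))|cv2.inRange(h,(172,150,60),(180,255,255)))):
    m[:,200:]=0;m[300:]=0;k,l,st,ce=cv2.connectedComponentsWithStats(m)
    for i in range(1,k):
        if st[i,4]>(200 if n=='clip' else 15):
            x,y,w,hh,a=st[i];g=lambda u,v:(R.T@(onz('wrist',u,v,.028,c)-t)*1000)[:2].round(1)
            print(n,st[i],g(x+w/2-.5,y+hh/2-.5),g(x,y+hh/2-.5))
E
python3 p.py w8
```

```text
7.5 [1.0727684  0.96692981 4.93234488] [5.39745542e-01 3.83004109e-04 7.94922264e-02]
clip [ 112  140   36   38 1176] [ 41.5 -92.1] [  41.6 -103.2]
red [118 239  23   8 137] [-13.7 -99.2] [ -13.8 -106.7]
```

The jaw follows (pointer to clip is now 55 mm). I continue pushing.

Call:
arm_command --rows '[3,0,0,0,0,7,0,0,0,0,11,0,0,0,0,16,0,0,0,0,21,0,0,0,0,26,0,0,0,0,31,0,0,0,0,36,0,0,0,0,40,0,0,0,0,42,0,0,0,0,42,0,0,0,0]'

```text
clock: 8.65
tool_pos: [0.5351, 0.0421, 0.0794]
eef_rot: [[-0.109, 0.994, -0.0], [0.994, 0.109, 0.001], [0.001, -0.0, -1.0]]
contact_force: [1.1, 1.0, 4.3]
opening: 0.0
finger_force: 2.1
```

```bash
python3 p.py w9
```

```text
8.65 [1.05131572 0.98792482 4.31701145] [0.53507532 0.04205914 0.0794129 ]
clip [121 204  34  34 974] [  1.6 -91.6] [   1.5 -102.6]
red [118 240  22   7 121] [-14.  -99.6] [ -14.1 -106.7]
```

Call:
arm_command --rows '[3,0,0,0,0,6,0,0,0,0,10,0,0,0,0,13,0,0,0,0,15,0,0,0,0,15,0,0,0,0,15,0,0,0,0]'

```text
clock: 9.4
tool_pos: [0.5334, 0.0568, 0.0794]
eef_rot: [[-0.109, 0.994, -0.0], [0.994, 0.109, 0.001], [0.001, -0.0, -1.0]]
contact_force: [0.1, 1.3, 3.8]
opening: 0.0001
finger_force: 2.1
```

```bash
python3 p.py w10; python3 -c "
import cv2
i=cv2.imread('pics/w10.png');cv2.imwrite('pics/c10.png',cv2.resize(i[190:310,80:240],(800,600),interpolation=cv2.INTER_CUBIC))"
```

```text
9.4 [0.11535671 1.28795499 3.79084001] [0.53344713 0.05681069 0.07943044]
clip [124 225  31  13 320] [ -5.6 -91.4] [  -5.7 -101.5]
red [118 240  22   6 106] [-13.7 -99.5] [ -13.8 -106.7]
```

View pics/c10.png

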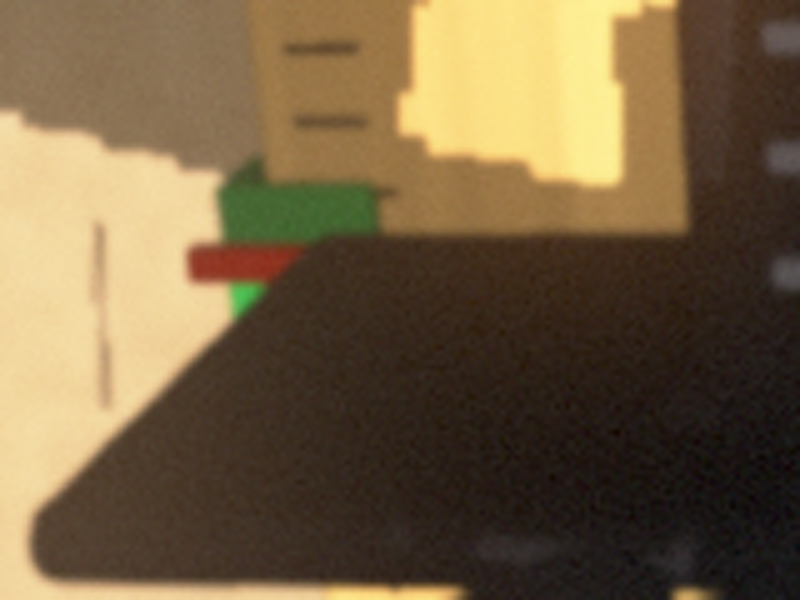

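The pointer now lies over the middle of the clip (crop rows about 262 and 268). I lift straight up and move clear.

Call:
arm_command --rows '[0,0,-3,0,0,0,0,-6,0,0,0,0,-9,0,0,0,0,-13,0,0,0,0,-25,0,0,0,0,-55,0,0,0,0,-95,0,0,0,0,-130,0,0,-40,0,-140,0,0,-70,0,-140,0,0,-70,0,-140,0,0,-70,0,-140,0,0]'

```text
clock: 10.65
tool_pos: [0.5409, -0.0136, 0.2198]
eef_rot: [[-0.107, 0.994, -0.0], [0.994, 0.107, 0.0], [0.0, -0.0, -1.0]]
contact_force: [0.0, 0.6, 0.6]
opening: -0.0001
finger_force: 0.0
```

```bash
python3 p.py w11;python3 - <<'E'
from h import *
b=robot.snapshot('side');w=cv2.imread('pics/w11.png')[:,:,::-1]
cv2.imwrite('pics/c11.png',np.hstack([cv2.resize(w,(533,400)),cv2.resize(b[110:240,220:307],(267,400),interpolation=cv2.INTER_CUBIC)])[:,:,::-1])
E
```

```text
10.65 [0.03325473 0.59462276 0.57900505] [ 0.54093562 -0.01363717  0.21979329]
```

View pics/c11.png

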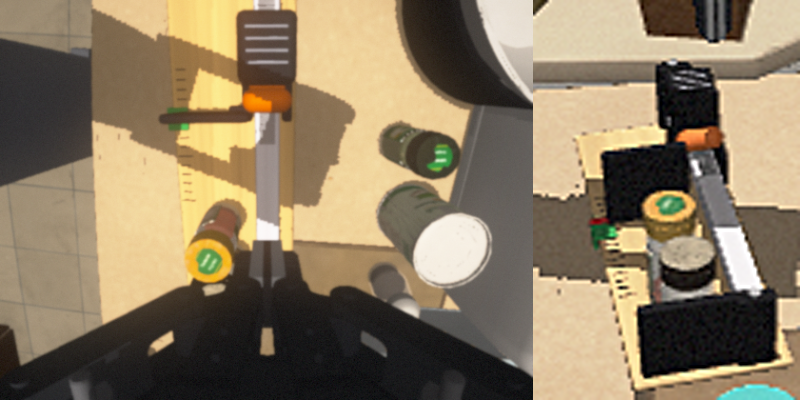

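The side view shows the red pointer at the clip, the jars standing and the orange bar back up. One numeric check of pointer against clip from the close views.

Run:
```python
from h import *
s=robot.read_state();R=np.array(s['eef_rot']);t=np.array(s['tool_pos'])
im=cv2.imread('pics/w11.png');h=cv2.cvtColor(im,cv2.COLOR_BGR2HSV)
g=lambda u,v,z=.026:(R.T@(onz('wrist',u,v,z)-t)*1000)[:2].round(1)
m=cv2.inRange(h,(38,90,40),(85,255,255))[95:150,160:215];y,x=np.nonzero(m);y+=95;x+=160
print('green',x.min(),x.max(),y.min(),y.max(),g(187,y.min()-.5),g(187,y.max()+.5))
for r in range(y.min()-2,y.max()+3): print(r,h[r,180].tolist(),h[r,193].tolist())
m=cv2.inRange(h,(6,200,120),(14,255,255))[70:130,240:320];y,x=np.nonzero(m);y+=70;x+=240
print('bar',x.min(),x.max(),y.min(),y.max(),g((x.min()+x.max())/2,(y.min()+y.max())/2,.098),'=> pointer x about bar-14 ')
```

```text
green 176 197 113 136 [ 66.  -91.8] [ 42.6 -93.3]
111 [18, 113, 126] [17, 131, 146]
112 [24, 96, 111] [24, 122, 121]
113 [39, 118, 97] [34, 123, 104]
114 [46, 130, 100] [45, 125, 104]
115 [49, 129, 105] [43, 118, 102]
116 [47, 129, 103] [40, 118, 95]
117 [46, 126, 93] [28, 121, 78]
118 [39, 114, 87] [16, 123, 79]
119 [24, 105, 73] [12, 121, 84]
120 [15, 119, 75] [13, 114, 83]
121 [12, 92, 78] [13, 118, 82]
122 [13, 102, 80] [14, 117, 85]
123 [13, 96, 82] [13, 110, 86]
124 [12, 101, 81] [12, 106, 87]
125 [13, 96, 82] [11, 105, 85]
126 [11, 96, 80] [13, 111, 87]
127 [15, 111, 78] [14, 120, 85]
128 [17, 106, 82] [22, 108, 85]
129 [24, 113, 77] [46, 121, 116]
130 [38, 103, 89] [55, 134, 160]
131 [44, 130, 98] [59, 141, 190]
132 [46, 126, 105] [60, 139, 202]
133 [45, 134, 103] [60, 138, 205]
134 [46, 129, 103] [61, 139, 202]
135 [44, 121, 105] [56, 137, 195]
136 [36, 115, 102] [39, 127, 187]
137 [24, 104, 118] [23, 129, 225]
138 [18, 102, 132] [23, 125, 247]
bar 255 304 90 117 [73.6 -0.5] => pointer x about bar-14
```

Call:
arm_command --rows '[40,0,0,0,0,60,0,0,0,0,60,0,0,0,0,60,0,0,0,0]'

```text
clock: 11.15
tool_pos: [0.5344, 0.0473, 0.2193]
eef_rot: [[-0.111, 0.994, -0.0], [0.994, 0.111, -0.0], [-0.0, -0.0, -1.0]]
contact_force: [-0.2, -0.5, 0.7]
opening: 0.0001
finger_force: 0.0
```

Run:
```python
from h import *
s=robot.read_state();R=np.array(s['eef_rot']);t=np.array(s['tool_pos']);c=robot.get_calibration('wrist')
im=snap('wrist','w12.png');h=cv2.cvtColor(im,cv2.COLOR_RGB2HSV)
g=lambda u,v,z=.026:(R.T@(onz('wrist',u,v,z,c)-t)*1000)[:2].round(1)
m=cv2.inRange(h,(38,90,40),(85,255,255))[140:230,150:220];y,x=np.nonzero(m);y+=140;x+=150
print(t,'green',x.min(),x.max(),y.min(),y.max(),g(187,y.min()-.5),g(187,y.max()+.5))
m=(cv2.inRange(h,(0,140,50),(10,255,200))|cv2.inRange(h,(170,140,50),(180,255,255)))[140:230,150:220];yy,xx=np.nonzero(m);yy+=140;xx+=150
print('red',len(xx),xx.min(),xx.max(),yy.min(),yy.max(),g(xx.min(),np.median(yy),.028))
for u in(174,178,181): print(u,[h[r,u].tolist() for r in range(int(y.min())-2,int(y.max())+4)])
```

```text
[0.53436602 0.04733325 0.21932634] green 181 198 174 188 [  5.  -95.9] [-10.9 -97. ]
red 45 178 190 180 184 [  -3.5 -105.4]
174 [[17, 104, 145], [16, 101, 151], [16, 95, 187], [18, 97, 225], [19, 89, 238], [20, 89, 240], [20, 88, 240], [20, 88, 240], [20, 89, 240], [20, 89, 240], [20, 90, 240], [20, 89, 240], [20, 91, 239], [20, 92, 240], [20, 90, 241], [20, 90, 241], [19, 92, 240], [20, 90, 241], [20, 92, 240], [20, 89, 240]]
178 [[15, 107, 141], [17, 104, 142], [17, 100, 140], [17, 100, 148], [18, 104, 179], [17, 99, 220], [18, 97, 231], [15, 107, 219], [12, 126, 184], [8, 147, 166], [8, 161, 162], [9, 147, 175], [13, 124, 200], [17, 107, 227], [19, 95, 237], [19, 93, 238], [19, 90, 239], [19, 93, 237], [17, 98, 229], [17, 105, 206]]
181 [[22, 99, 116], [32, 103, 102], [38, 117, 105], [38, 116, 103], [38, 115, 109], [36, 109, 115], [31, 105, 114], [20, 132, 118], [11, 168, 132], [7, 189, 143], [7, 187, 151], [9, 171, 152], [19, 140, 151], [37, 115, 168], [43, 109, 189], [42, 110, 187], [38, 107, 172], [27, 99, 144], [19, 104, 123], [15, 119, 101]]
```

The pointer is within about 3 mm of the clip's centre (half-length 12 mm). The jaw is at rest and the tool is clear, so I hand in.

```bash
python3 -c "
from rig import robot
print(robot.hand_in())"
```

```text
the job is handed in; nothing more can be done
None
```

I pressed the release and pushed the jaw back about 76 mm; its pointer now sits over the green clip, about 3 mm past centre; the release is back up, the two rack jars still stand, the arm is clear, and the job was handed in at about 11 s with no verdict shown.

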